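# Clamp a flanged sleeve onto the measuring stage

## Task

Mount the flanged steel sleeve from the V rest onto the measuring stage: lay it in the holder with its flange pushed right home against the fixed flange, swing the hinged upper half of the clamp ring over both flanges, then swing the eye bolt up into the ring's fork and throw its cam lever right over so the ring is drawn fully shut. Leave the other things on the bench where they are.

Things in the scene. Friction and masses are not known exactly. Their poses are not given: they have to be found in the camera images.
- sleeve_mid (a point): Loose bored steel sleeve, 0.33 to 0.55 kg: tube 38 mm outside diameter, 110 mm long overall, a 56 mm flange on one end only. This point: on its axis, half-way along, 55 mm from the flange face. y axis: along the tube away from the flange, z up. Lies level in the V rest, axis 62 mm above the bench; the 60 mm of tube around this point are free for fingers on both sides.
- sleeve_face (a point): Centre of the sleeve's flange face, 55 mm from sleeve_mid along the sleeve's -y. The flange rim is 3.5 mm thick; its back is a 15 degree cone that meets the tube 5.7 mm from the face.
- vrest: Fixed steel V rest in which the sleeve starts: base plate 66 x 106 x 12 mm, two V plates 10 mm thick and 56 mm high near the sleeve's ends; origin under it on the bench; y axis along the sleeve.
- stub_face (a point): Centre of the face of the fixed 56 mm flange on the stage's headstock, 150 mm above the bench. y axis: out of the face along the tube axis, to where the sleeve goes; x: to the ring's hinge, away from the robot; z up. The sleeve belongs with sleeve_face on this point, faces touching, and its y along this y. Headstock block: from y = -50 mm back, 62 mm wide, 35 mm above the axis.
- stage: Fixed XY measuring stage carrying headstock, clamp ring and steady; origin on the bench below stub_face, same axes. The ring's fixed lower half (inside radius 28, outside 38 mm, y -12.5 to 12.5 mm) cradles both flanges; its groove wall for the sleeve stands at y = 8 mm, so lower the flange from above between stub face and wall; there it can slide about 3 mm, carried by a V seat.
- steady (a point): V steady that carries the tube's free end: this point is on the tube axis, 94 mm from stub_face along y. Steady 12 mm long, 54 mm wide, its V 6 mm below the axis at the rims. Between the ring and the steady (y from 13 to 88 mm) the space beside and under the tube is open down to 60 mm below the axis. The stage table under it all is 160 x 216 mm, 76 mm high, its drum 165 mm out at -y.
- ring (a joint): Hinge of the clamp ring's upper half (0.24 kg), rad: 0 shut, grows as the free end swings up and away from the robot; starts at 1.5 to 1.9. Stays where it is left. Spring pins stop it at 0.03, fork 3 mm up: leave it there, the cam lever draws it to 0. Its V groove wedges the flanges together over the last 1.5 mm; if they stand farther apart it stops on the sleeve's flange at 0.1 to 0.4.
- ring_hinge (a point): On the hinge axis of the ring's upper half, 47 mm from stub_face along its x, same height; the axis is parallel to the y of stub_face. Opened, the half ring stands up to 255 mm above the bench.
- ring_lug (a point): On the forked lug at the free end of the ring's upper half, the place to pinch it: 26 mm wide along y, 10 mm high, 24 mm long, open-ended slot 11 mm wide. 96 mm from the hinge axis; with the ring shut it lies at x = -49, z = +7 mm from stub_face. The point's axes are those of the upper half: as stub_face's when shut.
- bolt (a joint): Pivot of the eye bolt, rad: 0 upright in the fork, where it stops; grows as the bolt leans outward, to the stage's -x (robot) side, at most 0.95; starts at 0.75 to 0.9. It stays where it is left and turns more easily than the lever's pin (friction 0.04 against 0.09 N m), so a push inward on the ball knob swings the bolt up first, then the lever.
- bolt_pivot (a point): Pivot of the eye bolt, at x = -48, z = -12 mm from stub_face, axis parallel to y. The bolt is 8 mm thick; 39 mm from here to the cam lever's pin.
- lever (a joint): Cam lever on the bolt's end, rad from in line with the bolt: negative thrown outward (open), positive inward over the ring; -0.7 to 1.0, starts at -0.7 to -0.6. Its cam passes over the fork only while it is below about -0.4; it takes the fork up from -0.3, is over centre at 0.85 and home at its stop at 1.0, ball over the ring and 10 mm above it. 2 to 6 N at the ball. Stays where it is left.
- lever_pin (a point): Pin joining the lever to the eye bolt; axis parallel to y. The cam round it is 26 mm wide, radius 10 mm.
- lever_ball (a point): Centre of the ball knob, 22 mm in diameter, on the end of the lever's handle, 60 mm from the pin; z axis along the handle to its tip. The handle's bar is 10 to 13 mm thick. Pinched across the stage's y the ball turns, and under load slowly slips, between the fingers; the loaded part of the throw is better pushed.
- ring_gauge: Bystander: steel ring gauge lying flat, 64 mm diameter, 18 mm high.
- bush: Bystander: small shouldered steel bush, 38 mm diameter, 30 mm high.
- plug_gauge: Bystander: plug gauge lying on its side, 96 mm long, 16 mm thick.
- screwdriver: Bystander: screwdriver lying on the bench.
- dispenser: Bystander: clear dispenser bottle standing, 48 mm diameter, 115 mm high.
- micrometer: Bystander: micrometer lying flat, about 120 mm long, 16 mm high.
Things that resemble listed ones, but are neither listed nor needed, are in the scene too. Leave any blue or yellow look-alike of the part that bears sleeve_mid alone.

How it is judged (in metres and radians):
On the way, in this order (a step that is already met when the one before it is completed fails the run):
1. the sleeve lies in the holder, its flange in the groove against the fixed flange, let go (y of sleeve_face in the frame of stub_face below 0.0025 m and z of sleeve_face in the frame of stub_face between -0.002 and 0.002 m and angle between the y axis of sleeve_mid and the y axis of stub_face, either way round below 0.05 rad and contact force between the fingers and sleeve below 0.5 N and x of sleeve_face in the frame of stub_face between -0.003 and 0.003 m), for 0.2 s.
2. the upper half ring has been swung down over both flanges (value of joint ring below 0.08 rad), for 0.2 s.
3. the eye bolt stands in the fork (value of joint each of bolt, ring below 0.08 rad), for 0.2 s.
At the end, for the whole second after the job is handed in: Lever home over the ring (above 0.92 rad), eye bolt upright in the fork (below 0.06 rad), ring drawn shut (below 0.015 rad), sleeve flange face within 1.5 mm of the fixed face, centred within 2 mm and in line within 0.04 rad, at rest, nothing held (value of joint lever above 0.92 rad and value of joint bolt below 0.06 rad and value of joint ring below 0.015 rad and y of sleeve_face in the frame of stub_face between -0.0015 and 0.0015 m and z of sleeve_face in the frame of stub_face between -0.002 and 0.002 m and x of sleeve_face in the frame of stub_face between -0.002 and 0.002 m and angle between the y axis of sleeve_mid and the y axis of stub_face, either way round below 0.04 rad and linear speed of sleeve below 0.02 m/s); the robot touches nothing.
It fails at once if a bystander on the bench is shifted by more than 30 mm (distance of any of ring_gauge, bush, plug_gauge, screwdriver, dispenser, micrometer from where it was at the start of the episode above 0.03 m).
It also fails if it takes over 72 s, if anything falls off the work surface, if the arm or the gripper's body presses on something with over 40 N, if the wrist force passes 120 N, or if a joint passes its speed limit or range.

## Robot

A 6-joint arm with a two-finger parallel gripper is mounted at the origin on the work surface. World frame = base frame: x ahead of the robot, y to its left, z up, the work surface at z = 0. Lengths are in mm, angles in rad, forces in N, time in s.
With the tool pointing down it reaches from about 350 to 875 mm from the base axis. Payload 4.2 kg.
Tool frame: the origin (TCP) lies at the very end of the fingers, on their centre line; the grasp point (between the pads) lies 19 mm behind it (pinch_z is the distance from the TCP to the grasp point, in mm); z points along the fingers, y is the line along which they close (so a half turn about z gives the same grasp; the last joint's range is limited). The gripper opens to 85 mm and grips with 20 to 120 N. Pads are 22 mm wide; open, the fingers measure 114 mm over their backs; the gripper's body (76 mm by 85 mm) begins 54 mm behind the grasp point. The pads swing forward as they close: fully open they stand 13 mm farther back than shut.
Start: joints at [1.456, 0.385, 0.008, 0, -1.194, -0.259], TCP at [228.189, 581.832, 231.312] pointing down, gripper open.
Joint ranges: [-3.14, 3.14], [-1.21, 2.06], [-1.07, 1.41], [-3.16, 2.05], [-2.99, -0.16], [-3.1, 3.1]. Speed limits (rad/s): [2.79, 2.79, 3.14, 3.14, 3.14, 3.14].

## Interface

Orientations are given as a unit quaternion [x, y, z, w].
In Python, from bench import * gives the robot as it stands.
- The arm moves only by the tool arm_command, never from a script. Its argument "steps" is one flat list of numbers, 4 for each row, row after row: the shift along the tool's x, y, z in m, then the turn about the tool's z in rad. In form: [tx, ty, tz, roll, tx, ty, tz, roll, ...]. A call has 1 to 20 rows; each row shifts and turns the commanded pose from where the row before left it, along the tool's axes as they then stand; what a row does not reach is not made up. A row lasts 1/8 s, in which the tool goes at most 62.5 mm and 10.7 degrees, less where a joint would pass 70% of its speed; a pose out of reach is approached as far as the arm can. A call with a gripper value outside its range is refused whole. "grip" is the finger opening in m, from 0 to 0.0854, set as the call begins (left out, the last holds). The fingers move at their own pace and stop on an object; the grip force is fixed at half the most. Time passes only in rows, so rows that do not move let the fingers close. It gives the time, the measured TCP pose, the force, the opening and the grip force at its end, in the units of the state.
- read_state(): the state, without advancing time (a new reading comes with each control period).
- get_image(name): name is "scene" or "side" or "wrist"; returns the picture (480x640x3 uint8, red, green, blue); there is no depth.
- get_calibration(name): a dict with "camera_matrix" (3x3 intrinsics, pixels), "cam_to_world" (4x4, takes a point from camera to world coordinates). Camera axes: x right, y down, z forward; pixel columns grow to the right and rows downward; lengths in mm; the calibration is good to about 2 mm. A picture is of the moment at which its call begins: read the wrist's pose just before it. get_calibration takes no time and is no camera call; for the wrist camera it gives the pose at the moment of the call.
- job_done(): hands the job in; it is judged then, once.
The state is a dict: "clock": time; "joints": joint angles; "joint_vel": joint speeds; "joint_efforts": joint torques, N m; "position": TCP position; "ee_rot": TCP orientation; "contact_force": force on the tool from outside, world axes, zero at the start; "wrist_torque": the same for the moment, N m; "gripper_width": finger opening in mm; "grasp_force": force on a finger pad.
Only numpy, scipy, OpenCV 4.12 (cv2) and the standard library are available. Lean on these libraries where they do the work, as an engineer would, in place of code of your own. Each camera call takes 0.05 s, during which the arm holds its last target. There are 200 camera calls.

## Working session

There is one attempt and no reset: what is moved stays moved. The work goes in short steps, Python scripts to look and compute and a tool call to move; the robot and the scene stay as the last step left them, time stands still between calls to the robot, and variables do not carry over. Pictures are saved under pics/ and viewed, at most 10 in all, crops included, and the job is handed in when it is done.

Besides the shell and the picture viewer there is one more tool, called after "Call:" by a JSON object that holds its "name" and its "arguments". arm_command: Moves the arm, as the interface text tells. Its arguments: {"type":"object","properties":{"steps":{"type":"array","items":{"type":"number"}},"grip":{"type":"number"}},"required":["steps"]}

```bash
mkdir -p pics; ls
cat > h.py <<'E'
from bench import *
import numpy as np, cv2
def save(img,n): cv2.imwrite('pics/'+n,cv2.cvtColor(np.ascontiguousarray(img),cv2.COLOR_RGB2BGR))
def ray(c,u,v):
    K=np.array(c["camera_matrix"]);T=np.array(c["cam_to_world"])
    d=T[:3,:3]@np.linalg.solve(K,[u,v,1.]);return T[:3,3],d/np.linalg.norm(d)
def onz(c,u,v,z):
    o,d=ray(c,u,v);return o+d*(z-o[2])/d[2]
def tri(*rs):
    A=0;b=0
    for o,d in rs:
        P=np.eye(3)-np.outer(d,d);A=A+P;b=b+P@o
    return np.linalg.solve(A,b)
def proj(c,p):
    K=np.array(c["camera_matrix"]);T=np.array(c["cam_to_world"])
    q=K@(T[:3,:3].T@(np.array(p,float)-T[:3,3]));return q[:2]/q[2]
E
cat > a.py <<'E'
from h import *
np.set_printoptions(suppress=True,precision=3)
s=read_state();print(s)
for n in("scene","side","wrist"):
    c=get_calibration(n);print(n,np.array(c["camera_matrix"]).tolist(),np.array(c["cam_to_world"]).round(2).tolist())
    save(get_image(n),n+'0.png')
E
python3 a.py
```

```text
pics
{'clock': 0.0, 'joints': array([ 1.456,  0.386,  0.007, -0.001, -1.194, -0.259]), 'joint_vel': array([ 0.001,  0.001, -0.   , -0.003, -0.001,  0.001]), 'joint_efforts': array([ -0.001, -39.229,  18.84 ,   4.186,  -0.005,  -0.   ]), 'position': array([227.973, 581.32 , 230.215]), 'ee_rot': array([ 0.983, -0.186, -0.   ,  0.001]), 'contact_force': array([0.124, 0.301, 0.292]), 'wrist_torque': array([ 0.009,  0.01 , -0.003]), 'grasp_force': 0.0, 'gripper_width': 85.56821067129603}
scene [[465.3732218188112, 0.0, 309.3883001881826], [0.0, 465.3732218188112, 236.34524653327506], [0.0, 0.0, 1.0]] [[0.58, 0.63, -0.51, 1053.12], [0.81, -0.44, 0.38, -220.24], [0.01, -0.64, -0.77, 885.52], [0.0, 0.0, 0.0, 1.0]]
side [[462.74779600501205, 0.0, 321.4364726724347], [0.0, 462.74779600501205, 234.0921013530579], [0.0, 0.0, 1.0]] [[0.79, -0.33, 0.52, 107.07], [-0.62, -0.41, 0.67, -457.42], [-0.01, -0.85, -0.52, 622.2], [0.0, 0.0, 0.0, 1.0]]
wrist [[346.7647678513481, 0.0, 318.4629400497711], [0.0, 346.7647678513481, 238.41492590957014], [0.0, 0.0, 1.0]] [[-0.37, -0.88, -0.3, 305.52], [-0.93, 0.35, 0.12, 551.16], [0.0, 0.32, -0.95, 373.69], [0.0, 0.0, 0.0, 1.0]]
```

View pics/scene0.png

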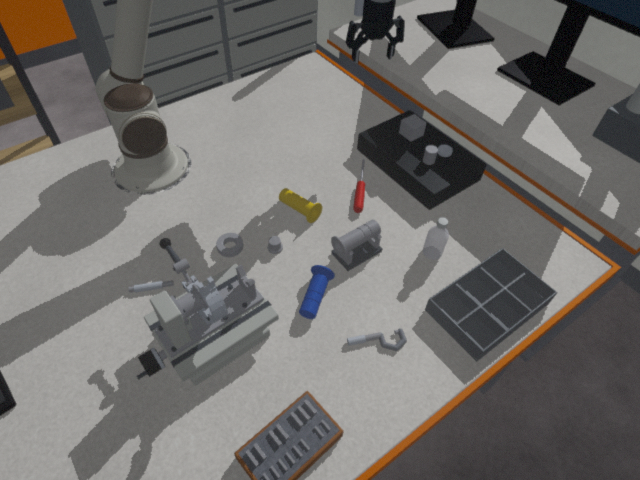

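View pics/side0.png

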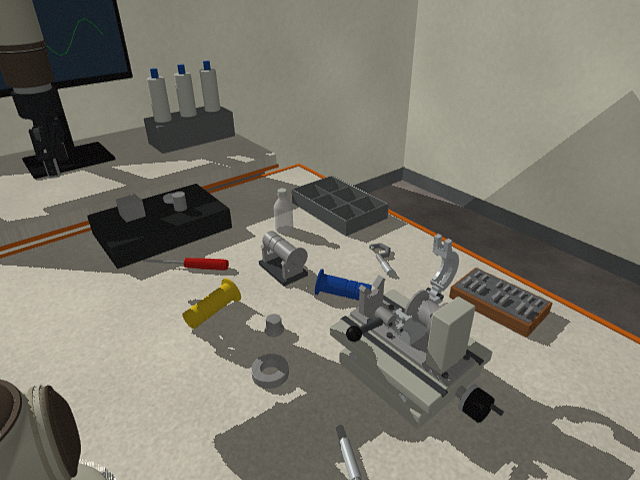

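Scene: grey sleeve in the V rest at (357,240), side (283,252). The yellow (300,205) and blue (317,292) ones are look-alikes, since the steel one lies in the V rest. The stage is at (210,305) in scene and (410,330) in side. I'll enlarge both in one crop.

Run:
```python
import cv2,numpy as np
a=cv2.imread('pics/scene0.png');b=cv2.imread('pics/side0.png')
def cr(i,x,y,w,h): return cv2.resize(i[y:y+h,x:x+w],(400,300),interpolation=cv2.INTER_CUBIC)
m=np.vstack([np.hstack([cr(a,320,210,80,60),cr(b,243,220,80,60)]),np.hstack([cr(a,130,225,160,120),cr(b,325,225,160,120)])])
cv2.imwrite('pics/m1.png',m)
```

```text
(no output)
```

View pics/m1.png

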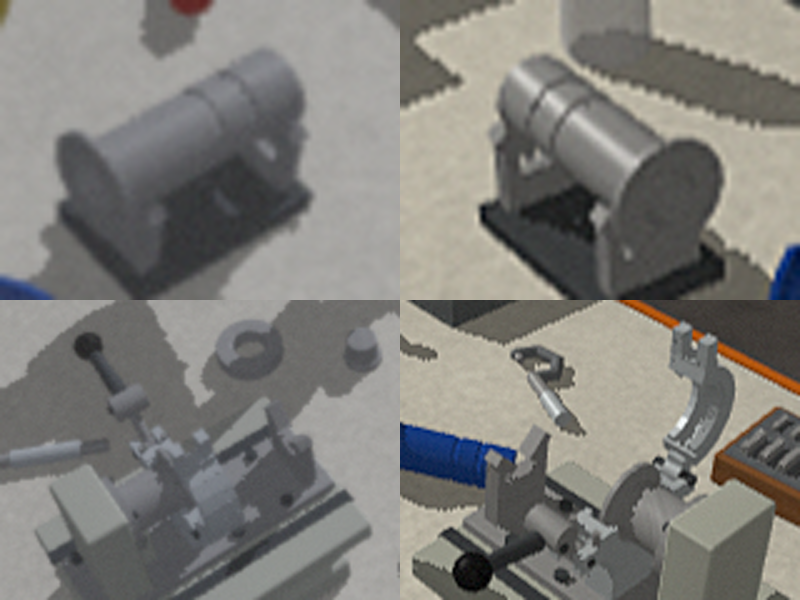

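Run:
```python
from h import *
np.set_printoptions(suppress=True,precision=1)
a=get_calibration("scene");b=get_calibration("side")
def t(n,p,q):
    x=tri(ray(a,*p),ray(b,*q));print(n,x,proj(a,x)-p,proj(b,x)-q)
S=lambda x,y:(320+x/5,210+y/5); D=lambda x,y:(243+(x-400)/5,220+y/5)
S2=lambda x,y:(130+x*.4,225+(y-300)*.4); D2=lambda x,y:(325+(x-400)*.4,225+(y-300)*.4)
t('face',S(88,178),D(672,200))
t('ball',S2(88,346),D2(472,571))
t('steadyTipA(robot side)',S2(218,447),D2(495,455))
t('steadyTipB',S2(272,405),D2(540,433))
c=get_calibration("wrist");T=np.array(c["cam_to_world"]);s=read_state()
from scipy.spatial.transform import Rotation as R
r=R.from_quat(s['ee_rot']).as_matrix();print(r, r.T@(T[:3,3]-s['position']),r.T@T[:3,:3]*100)
```

```text
face [564.9 217.3  62.6] [-0.5  1.2] [-1.  -0.9]
ball [ 430.8 -111.8  173.3] [-0.1  0.2] [-0.2 -0.2]
steadyTipA(robot side) [537.  -46.1 143.7] [  6.1 -10.9] [12.1  8.6]
steadyTipB [559.8 -26.8 162.7] [-2.   3.3] [-3.5 -2.8]
[[ 0.9 -0.4 -0. ]
 [-0.4 -0.9 -0. ]
 [ 0.   0.  -1. ]] [  83.2    0.1 -143.3] [[  0.  -94.7 -32.2]
 [100.    0.   -0. ]
 [  0.  -32.2  94.7]]
```

View pics/wrist0.png

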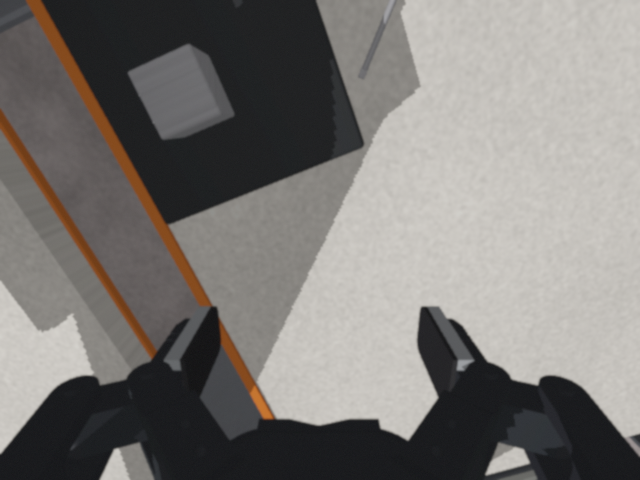

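Run:
```python
from h import *
np.set_printoptions(suppress=True,precision=1)
a=get_calibration("scene");b=get_calibration("side")
f=lambda c,p,q,z:(lambda A,B:print(A,B,np.degrees(np.arctan2(*(B-A)[1::-1]))))(onz(c,*p,z),onz(c,*q,z))
f(a,(337.6,245.6),(375,228),62)
f(b,(297.4,260),(267,241),62)
f(a,(206,343),(272,301),76)
```

```text
[562.6 220.6  62. ] [571.4 324.4  62. ] 85.16130092229028
[565.1 214.   62. ] [555.6 318.9  62. ] 95.12810277351588
[ 613.7 -135.6   76. ] [607.7  16.5  76. ] 92.25724341751999
```

Call:
{"name": "arm_command", "arguments": {"steps": [0,0,0,0.171,0,0,0,0.171,0,0,0,0.171,0,0,0,0.171,0,0,0,0.171,0,0,0,0.171,0,0,0,0.171,0.0315,-0.042,0,0,0.0315,-0.042,0,0,0.0315,-0.042,0,0,0.0315,-0.042,0,0,0.0315,-0.042,0,0,0.0315,-0.042,0,0,0.0315,-0.042,0,0,0.0315,-0.042,0,0,0,0,0,0,0,0,0,0]}}

```text
clock: 2.28
position: [563.9, 329.7, 230.7]
ee_rot: [-0.707, 0.707, 0.0, -0.001]
contact_force: [-0.4, 0.6, -0.4]
gripper_width: 85.3
grasp_force: 0.0
```

```bash
cat > w.py <<'E'
from h import *
import sys,json
s=read_state();c=get_calibration("wrist");im=get_image("wrist");n=sys.argv[1]
save(im,n+'.png');json.dump({k:np.array(c[k]).tolist() for k in("camera_matrix","cam_to_world")},open(n+'.json','w'))
print(s['clock'],s['position'].round(1),s['ee_rot'].round(4),s['joints'].round(3))
E
python3 w.py w1
```

```text
2.275 [563.9 329.7 230.7] [-7.069e-01  7.073e-01  2.000e-04 -5.000e-04] [ 0.776  0.434  0.084 -0.    -1.222 -0.776]
```

View pics/w1.png

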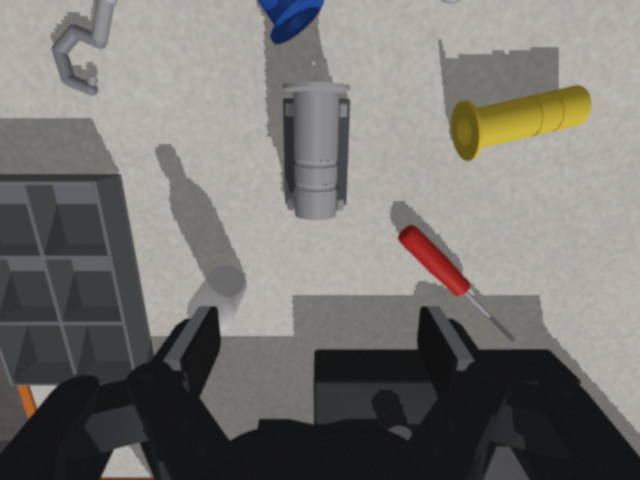

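The wrist view shows the grey sleeve with its flange at row 87, cols 283–349, and its tube at cols 294–338, rows 92–217. It is nearly aligned with the tool. The blue and yellow look-alikes are clear of it.

Run:
```python
from h import *
import json
np.set_printoptions(suppress=True,precision=1)
c=json.load(open('w1.json'));g=cv2.cvtColor(cv2.imread('pics/w1.png'),cv2.COLOR_BGR2GRAY).astype(float)
def mid(r):
    k=np.abs(np.gradient(cv2.GaussianBlur(g,(0,0),1.0)[r]));
    L=284+4+np.argmax(k[288:302]);R=330+np.argmax(k[330:345]);
    return L,R
for r in range(100,215,12):
    L,R=mid(r);u=(L+R)/2
    print(r,L,R,onz(c,u,r,62),onz(c,R,r,62)[0]-onz(c,L,r,62)[0])
col=cv2.GaussianBlur(g,(0,0),.7)[:,290:342].mean(1)
d=np.gradient(col);print([(r,round(col[r])) for r in range(78,98)],[(r,round(col[r])) for r in range(208,226)])
fl=[(r,np.argmax(np.abs(np.gradient(g[r,275:300])))+275,np.argmax(np.abs(np.gradient(g[r,335:358])))+335) for r in range(82,96)];print(fl)
for r in (83,87,91): print(r,onz(c,316,r,62),onz(c,316,r,90))
print(onz(c,316,217,62))
```

```text
100 294 338 [565.9 230.3  62. ] -36.833044240420236
112 297 341 [563.3 239.7  62. ] -37.219038958210945
124 294 338 [565.9 249.4  62. ] -37.61145404804256
136 294 337 [566.4 259.2  62. ] -37.14904780917743
148 294 337 [566.4 269.3  62. ] -37.550065163948716
160 295 336 [566.4 279.6  62. ] -36.19426108307346
172 294 336 [566.9 290.1  62. ] -37.4859675697204
184 296 335 [566.5 300.8  62. ] -35.196867549303875
196 297 336 [565.6 311.8  62. ] -35.59425313717213
208 288 343 [566.6 323.   62. ] -50.769385752345215
[(78, 127), (79, 126), (80, 127), (81, 130), (82, 132), (83, 133), (84, 132), (85, 133), (86, 135), (87, 139), (88, 141), (89, 142), (90, 139), (91, 133), (92, 128), (93, 125), (94, 124), (95, 123), (96, 123), (97, 122)] [(208, 126), (209, 128), (210, 132), (211, 135), (212, 137), (213, 138), (214, 138), (215, 139), (216, 142), (217, 146), (218, 154), (219, 162), (220, 170), (221, 174), (222, 175), (223, 175), (224, 175), (225, 175)]
[(82, np.int64(283), np.int64(344)), (83, np.int64(283), np.int64(344)), (84, np.int64(282), np.int64(349)), (85, np.int64(282), np.int64(350)), (86, np.int64(282), np.int64(350)), (87, np.int64(282), np.int64(350)), (88, np.int64(284), np.int64(350)), (89, np.int64(283), np.int64(350)), (90, np.int64(283), np.int64(349)), (91, np.int64(287), np.int64(347)), (92, np.int64(293), np.int64(346)), (93, np.int64(293), np.int64(346)), (94, np.int64(293), np.int64(347)), (95, np.int64(293), np.int64(347))]
83 [565.8 217.2  62. ] [565.7 219.9  90. ]
87 [565.8 220.3  62. ] [565.7 222.6  90. ]
91 [565.8 223.3  62. ] [565.7 225.4  90. ]
[566.1 331.6  62. ]
```

Sleeve axis is at x≈566, parallel to world y, with the flange face at y≈218. Widths come out at 37 mm against 38, and the length fits. I'll grasp at y≈283, z 62.

Call:
{"name": "arm_command", "arguments": {"steps": [0.047,-0.002,0,0,0,0,0.05,0,0,0,0.05,0,0,0,0.045,0,0,0,0.03,0,0,0,0.0125,0,0,0,0,0,0,0,0,0]}}

```text
clock: 3.32
position: [566.9, 283.9, 45.6]
ee_rot: [0.707, -0.707, 0.0, -0.002]
contact_force: [0.2, 0.6, 1.1]
gripper_width: 85.2
grasp_force: 0.0
```

Call:
{"name": "arm_command", "arguments": {"steps": [0,0,0,0,0,0,0,0,0,0,0,0,0,0,0,0,0,0,0,0], "grip": 0.02}}

```text
clock: 3.95
position: [566.7, 283.0, 44.7]
ee_rot: [0.707, -0.707, 0.0, -0.001]
contact_force: [-0.9, -1.4, 5.6]
gripper_width: 36.7
grasp_force: 60.0
```

Call:
{"name": "arm_command", "arguments": {"steps": [0,0,-0.02,0,0,0,-0.05,0,0,0,-0.06,0,0,0,-0.06,0,0.04,0,0,0,0.05,0,0,0,0.05,0,0,0,0.05,0,0,0,0.05,0,0,0,0.033,0,0,0,0,0,0,0,0,0,0,0,0,0,0,0]}}

```text
clock: 5.58
position: [565.9, 10.8, 233.0]
ee_rot: [0.708, -0.707, -0.001, 0.0]
contact_force: [-0.9, 0.1, -4.1]
gripper_width: 36.3
grasp_force: 61.3
```

```bash
python3 w.py w2
```

```text
5.575 [565.9  10.8 233. ] [ 7.075e-01 -7.067e-01 -5.000e-04  4.000e-04] [ 3.050e-01  2.840e-01 -1.360e-01 -1.000e-03 -1.152e+00 -3.040e-01]
```

View pics/w2.png

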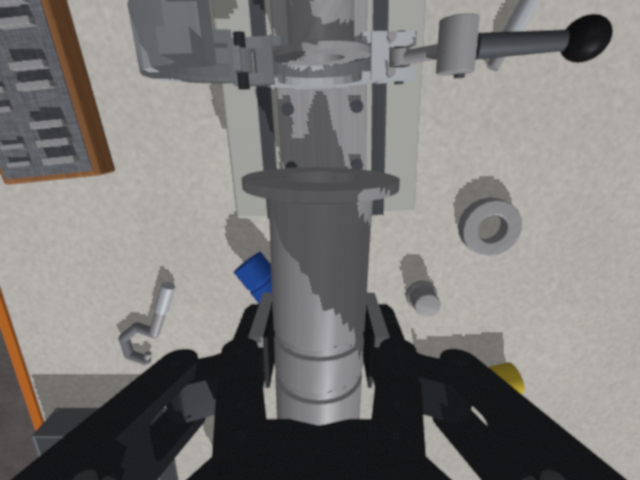

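The wrist view shows the stage ahead: ring at row ~60, lever ball at (590,37), opened half ring at left, held sleeve's flange at row 183. One enlarged crop to read the ring and stub edges.

Run:
```python
import cv2,numpy as np
a=cv2.imread('pics/scene0.png');b=cv2.imread('pics/side0.png');w=cv2.imread('pics/w2.png')
f=lambda i,x,y,ww,h:cv2.resize(i[y:y+h,x:x+ww],None,fx=4,fy=4,interpolation=cv2.INTER_CUBIC)
cv2.imwrite('pics/m2.png',np.vstack([f(w,225,0,200,100),np.hstack([f(a,170,275,100,50),f(b,365,285,100,50)])]))
```

```text
(no output)
```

View pics/m2.png

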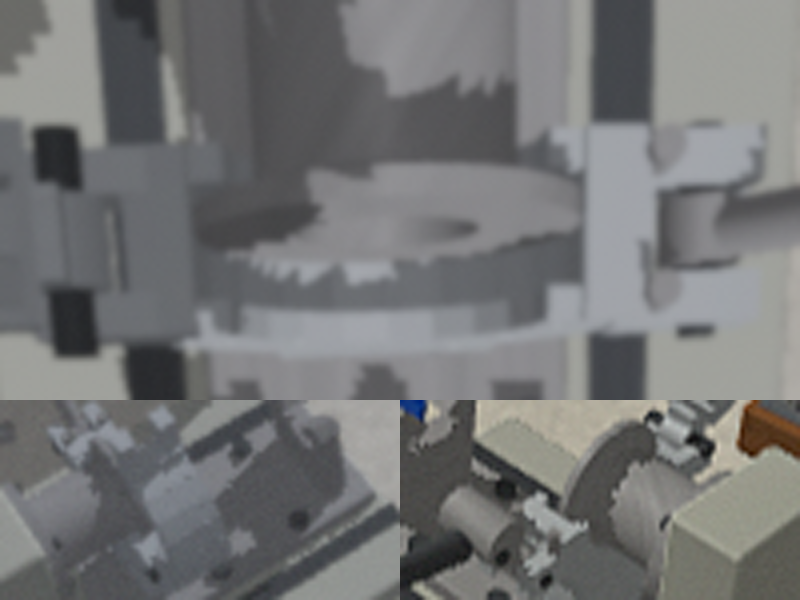

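Run:
```python
from h import *
import json
np.set_printoptions(suppress=True,precision=1)
c=json.load(open('w2.json'))
P=lambda n,x,y,z:print(n,onz(c,225+x/4,y/4,z))
P('innerR',585,228,150);P('innerL',192,240,150)
P('ring back',620,125,150);P('ring front',620,330,150)
P('bolt eye L/fork',685,188,138);P('bolt eye front',685,265,138)
P('stub top back',440,163,178);P('bore right end',478,228,150)
P('hinge pin back end',55,128,150);P('hinge pin front',75,355,150)
print('ball',onz(c,589,37,170),'pin drum',onz(c,458,43,165),onz(c,458,15,165),onz(c,458,72,165))
for r in(10,100,200):print('table',onz(c,0,0,76)[:0])
g=cv2.cvtColor(cv2.imread('pics/w2.png'),cv2.COLOR_BGR2GRAY).astype(float)
for r in (95,115,135,155):
    k=np.abs(np.gradient(cv2.GaussianBlur(g,(0,0),1)[r]))
    L=220+np.argmax(k[220:248]);R=405+np.argmax(k[405:432]);A,B=onz(c,L,r,76),onz(c,R,r,76);print(r,L,R,A,B,(A+B)[0]/2)
# sleeve in hand
for r in(215,300):
    k=np.abs(np.gradient(cv2.GaussianBlur(g,(0,0),1)[r]));L=255+np.argmax(k[255:285]);R=355+np.argmax(k[355:385]);print('sl',r,L,R,onz(c,(L+R)/2,r,250.3))
print('flange widest',onz(c,242,185,250.3),onz(c,400,185,250.3),'rim top',onz(c,321,170,278),onz(c,321,200,250))
```

```text
innerR [ 535.2 -107.5  150. ]
innerL [ 592.8 -105.9  150. ]
ring back [ 530.9 -120.8  150. ]
ring front [529.3 -93.9 150. ]
bolt eye L/fork [ 518.5 -114.9  138. ]
bolt eye front [ 517.7 -104.3  138. ]
stub top back [ 557.8 -110.5  178. ]
bore right end [ 550.9 -107.5  150. ]
hinge pin back end [ 611.8 -120.3  150. ]
hinge pin front [611.  -90.3 150. ]
ball [ 424. -114.  170.] pin drum [ 490.7 -112.   165. ] [ 492.4 -125.2  165. ] [488.8 -97.8 165. ]
table []
table []
table []
95 223 421 [642.5 -91.5  76. ] [483.7 -91.7  76. ] 563.0886209154236
115 226 420 [641.4 -76.4  76. ] [483.  -76.6  76. ] 562.204818798946
135 226 419 [642.7 -60.8  76. ] [482.4 -61.   76. ] 562.5345080611273
155 228 418 [642.4 -44.6  76. ] [481.7 -44.7  76. ] 562.0311102896329
sl 215 267 364 [567.3 -38.7 250.3]
sl 300 256 377 [567.   -2.8 250.3]
flange widest [594.1 -50.  250.3] [536.5 -50.  250.3] rim top [565.6 -59.1 278. ] [565.3 -44.4 250. ]
```

Run:
```python
from h import *
import json
np.set_printoptions(suppress=True,precision=3)
c=json.load(open('w2.json'))
g=cv2.GaussianBlur(cv2.cvtColor(cv2.imread('pics/w2.png'),cv2.COLOR_BGR2GRAY),(0,0),1).astype(float)
for a,b,z,r0,r1 in((405,432,76,0,160),(375,400,76,90,165),(363,381,76,90,165),(218,246,76,95,165),(250,268,76,95,165),(268,285,76,95,165)):
    pts=[]
    for r in range(r0,r1,2):
        k=np.abs(np.gradient(g[r]));i=a+np.argmax(k[a:b])
        if k[i]>6:pts.append(onz(c,i,r,z))
    p=np.array(pts)
    if len(p)<8: print(a,len(p));continue
    for _ in range(4):
        f=np.polyfit(p[:,1],p[:,0],1);e=p[:,0]-np.polyval(f,p[:,1]);p=p[np.abs(e)<max(.4,2*e.std())]
    print(a,len(p),f,e.std(),'x at -107:',np.polyval(f,-107))
```

```text
405 14 [  0.056 502.366] 2.7793597375541466 x at -107: 496.3945158748823
375 38 [ -0.035 508.504] 0.24026013470936267 x at -107: 512.2502214576716
363 38 [ -0.038 519.876] 0.23343811615279528 x at -107: 523.9485537460437
218 26 [  0.    642.168] 0.28342978425965926 x at -107: 642.1177665213211
250 35 [ -0.038 612.301] 0.2476494834259998 x at -107: 616.3294833893572
268 34 [ -0.032 601.149] 0.24935567625337207 x at -107: 604.5328258550608
```

Stage yaw ≈ +0.037 rad, from four groove edges that agree. Stub at x≈564.2, y≈-107. I'll rotate and hover the flange just above the groove, then check.

Call:
{"name": "arm_command", "arguments": {"steps": [0,0,0,-0.037,0.016,0.0025,0,0,0.016,0.0025,0,0,0.0148,0.0023,0,0,0,0,0.02,0,0,0,0.02,0,0,0,0.02,0,0,0,0,0,0,0,0,0,0,0,0,0]}}

```text
clock: 6.88
position: [561.4, -37.3, 175.1]
ee_rot: [0.72, -0.694, 0.001, -0.001]
contact_force: [-1.1, -0.6, -5.0]
gripper_width: 35.9
grasp_force: 61.1
```

```bash
python3 w.py w3
python3 - <<'E'
import cv2
from h import *
w=cv2.imread('pics/w3.png');cv2.imwrite('pics/m3.png',cv2.resize(w[20:220,190:456],(798,600),interpolation=cv2.INTER_CUBIC))
E
```

```text
6.875 [561.4 -37.3 175.1] [ 0.7201 -0.6939  0.0008 -0.0009] [ 0.222  0.326 -0.232  0.    -1.011 -0.185]
```

View pics/m3.png

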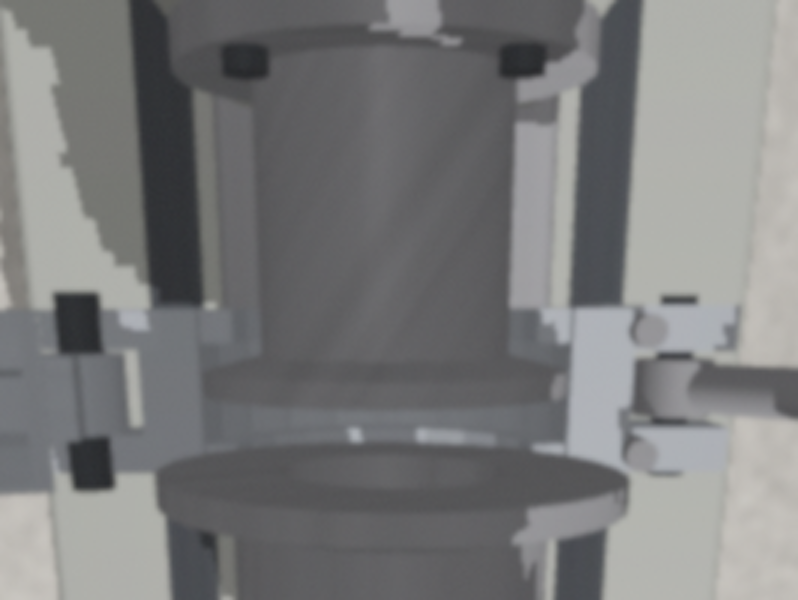

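Run:
```python
from h import *
import json
np.set_printoptions(suppress=True,precision=1)
c=json.load(open('w3.json'));s=3.0
g=cv2.cvtColor(cv2.imread('pics/m3.png'),cv2.COLOR_BGR2GRAY)
P=lambda n,x,y,z:print(n,onz(c,190+x/s,20+y/s,z))
m=g[:,375:400].mean(1)
print([(r,round(m[r])) for r in range(340,600,5)])
P('stub L',203,385,150);P('stub R',562,385,150)
P('sl L',156,485,192);P('sl R',628,485,192)
P('stub face top',382,405,178)
P('hingepin back',78,293,150);P('hingepin front',92,490,150)
P('ring back',600,307,150);P('ring front',600,470,150)
for r in(500,512,515,520,543,547):P('sl top %d'%r,388,r,220)
P('sl bottom',388,445,164)
for x in (197,615):P('slot',x,200,76)
for x in (209,598):P('slot',x,590,76)
```

```text
[(340, 101), (345, 101), (350, 100), (355, 100), (360, 98), (365, 91), (370, 89), (375, 90), (380, 92), (385, 99), (390, 101), (395, 101), (400, 101), (405, 101), (410, 109), (415, 117), (420, 117), (425, 113), (430, 115), (435, 118), (440, 107), (445, 89), (450, 87), (455, 95), (460, 101), (465, 101), (470, 101), (475, 101), (480, 101), (485, 99), (490, 89), (495, 86), (500, 86), (505, 86), (510, 88), (515, 95), (520, 98), (525, 98), (530, 98), (535, 98), (540, 98), (545, 96), (550, 92), (555, 97), (560, 99), (565, 99), (570, 99), (575, 99), (580, 99), (585, 99), (590, 100), (595, 99)]
stub L [ 592.8 -106.9  150. ]
stub R [ 536.5 -109.   150. ]
sl L [591.7 -98.2 192. ]
sl R [ 534.3 -100.3  192. ]
stub face top [ 564.6 -107.4  178. ]
hingepin back [ 611.7 -119.8  150. ]
hingepin front [611.2 -89.6 150. ]
ring back [ 531.7 -120.8  150. ]
ring front [529.1 -95.9 150. ]
sl top 500 [ 563.6 -102.5  220. ]
sl top 512 [ 563.6 -101.4  220. ]
sl top 515 [ 563.6 -101.1  220. ]
sl top 520 [ 563.5 -100.6  220. ]
sl top 543 [563.5 -98.4 220. ]
sl top 547 [563.4 -98.  220. ]
sl bottom [ 563.5 -100.4  164. ]
slot [ 605.9 -139.4   76. ]
slot [ 516.4 -142.7   76. ]
slot [604.9 -52.9  76. ]
slot [511.2 -56.5  76. ]
```

Measured: stub face y≈-107.2, axis x≈564.5. Sleeve face y≈-101, x≈563.2 (widths 56–57 mm, plausible). Shift +1.2 in x, close the gap to about 2 mm, and lower.

Call:
{"name": "arm_command", "arguments": {"steps": [0.0045,-0.001,0,0,0,0,0,0,0,0,0.01,0,0,0,0.01,0,0,0,0.008,0,0,0,0,0]}}

```text
clock: 7.68
position: [561.1, -41.7, 144.6]
ee_rot: [0.72, -0.694, -0.001, 0.001]
contact_force: [0.5, 0.5, -5.2]
gripper_width: 36.6
grasp_force: 61.2
```

Call:
{"name": "arm_command", "arguments": {"steps": [0,0,0.005,0,0,0,0.005,0,0,0,0,0]}}

```text
clock: 8.05
position: [561.8, -41.6, 135.5]
ee_rot: [0.72, -0.694, -0.0, 0.0]
contact_force: [0.4, -0.1, -4.8]
gripper_width: 36.6
grasp_force: 61.2
```

Call:
{"name": "arm_command", "arguments": {"steps": [0,0,0.002,0,0,0,0.001,0,0,0,0,0]}}

```text
clock: 8.43
position: [562.2, -41.7, 133.3]
ee_rot: [0.72, -0.694, 0.0, -0.0]
contact_force: [0.1, 0.2, -2.8]
gripper_width: 36.3
grasp_force: 61.4
```

Call:
{"name": "arm_command", "arguments": {"steps": [0,0,0.0007,0,0.001,0,0,0,0.001,0,0,0,0,0,0,0]}}

```text
clock: 8.93
position: [562.3, -42.4, 133.0]
ee_rot: [0.72, -0.693, 0.0, -0.001]
contact_force: [-2.6, 5.9, 3.3]
gripper_width: 36.5
grasp_force: 61.9
```

Call:
{"name": "arm_command", "arguments": {"steps": [0.001,0,0,0,0,0,0,0,0,0,0,0]}}

```text
clock: 9.3
position: [562.3, -42.8, 133.0]
ee_rot: [0.72, -0.693, -0.0, -0.001]
contact_force: [-3.1, 8.2, 3.6]
gripper_width: 36.3
grasp_force: 62.0
```

Call:
{"name": "arm_command", "arguments": {"steps": [0.0015,0,0,0,0,0,0,0,0,0,0,0]}}

```text
clock: 9.68
position: [562.3, -42.9, 133.0]
ee_rot: [0.721, -0.693, -0.001, -0.002]
contact_force: [-4.3, 13.6, 5.5]
gripper_width: 36.2
grasp_force: 62.2
```

Call:
{"name": "arm_command", "arguments": {"steps": [0,0,0,0,0,0,0,0,0,0,0,0], "grip": 0.06}}

```text
clock: 10.05
position: [562.0, -46.6, 132.2]
ee_rot: [0.72, -0.694, 0.0, 0.0]
contact_force: [0.1, -0.0, 0.0]
gripper_width: 59.9
grasp_force: 0.0
```

```bash
python3 w.py w4
python3 - <<'E'
import cv2
w=cv2.imread('pics/w4.png');cv2.imwrite('pics/m4.png',cv2.resize(w[20:260,160:480],(800,600),interpolation=cv2.INTER_CUBIC))
E
```

```text
10.05 [562.  -46.6 132.2] [ 7.199e-01 -6.941e-01  2.000e-04  0.000e+00] [ 0.205  0.373 -0.281  0.    -0.916 -0.168]
```

View pics/m4.png

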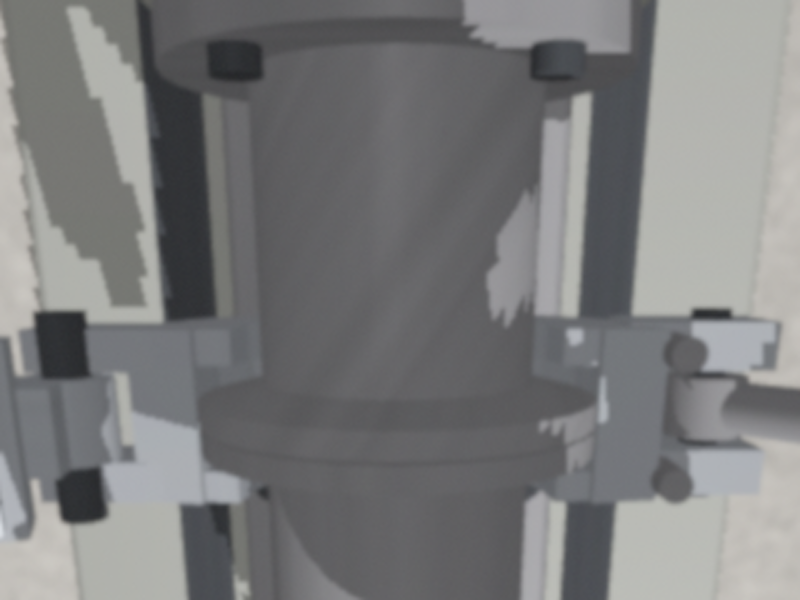

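The picture shows both flanges abutting, seam at (395,462) in the crop, sleeve seated. Next the ring: estimate its opening from the side view, where the fork tips are at about (438,235) and (450,239).

```bash
cat >> h.py <<'E'
YAW=.037
XS=np.array([np.cos(YAW),np.sin(YAW),0]);YS=np.array([-np.sin(YAW),np.cos(YAW),0]);ST=np.array([564.5,-107.2,150.])
def onst(c,u,v,y=0):
    o,d=ray(c,u,v);t=(y-(o-ST)@YS)/(d@YS);p=o+d*t-ST;return p@XS,p[2]
def W(x,y,z): return ST+x*XS+y*YS+[0,0,z]
E
python3 - <<'E'
from h import *
np.set_printoptions(suppress=True,precision=1)
b=get_calibration("side")
for n,p,y in(('tipL',(438.2,234),13),('tipR',(449.8,238.5),-13),('mid neck',(444,243),0),('hinge',(433,292),12)):
    x,z=onst(b,*p,y);print(n,x,z,'from hinge',x-47,z,np.hypot(x-47,z),np.arctan2(z,-(x-47)))
E
```

```text
tipL 54.0907780349999 101.75607766968443 from hinge 7.0907780349999 101.75607766968443 102.0028356265672 1.6403679358997136
tipR 46.16573844624496 109.14207466324109 from hinge -0.8342615537550415 109.14207466324109 109.14526308611184 1.5631526631678583
mid neck 53.19349132966327 92.07047648411952 from hinge 6.193491329663267 92.07047648411952 92.27855641948145 1.6379641611262565
hinge 61.73861883126836 -14.155114410371255 from hinge 14.738618831268361 -14.155114410371255 20.43512047980433 -2.3763865889964455
```

Call:
{"name": "arm_command", "arguments": {"steps": [0,0,-0.02,0,0,0,-0.05,0,0,0,-0.05,0,0,0,-0.038,0,0,0,0,0]}}

```text
clock: 10.72
position: [563.6, -46.5, 294.0]
ee_rot: [0.72, -0.694, 0.003, -0.003]
contact_force: [0.4, 0.5, -1.2]
gripper_width: 60.1
grasp_force: 0.0
```

Call:
{"name": "arm_command", "arguments": {"steps": [0.0203,-0.0313,0,0,0.0203,-0.0313,0,0,0.0203,-0.0313,0,0,0,0,0,0,0,0,0.03,0,0,0,0.039,0,0,0,0,0,0,0,0,0], "grip": 0}}

```text
clock: 11.72
position: [658.5, -103.6, 222.6]
ee_rot: [0.72, -0.694, 0.001, -0.0]
contact_force: [0.4, 0.2, 0.7]
gripper_width: 0.1
grasp_force: 0.0
```

Call:
{"name": "arm_command", "arguments": {"steps": [0,0.012,0,0,0,0.011,0,0,0,0.011,0,0,0,0.008,-0.001,0,0,0.008,-0.001,0,0,0.008,-0.001,0,0,0.008,-0.001,0,0,0.0085,0.003,0,0,0.0085,0.003,0,0,0.008,0.0045,0,0,0.008,0.0045,0,0,0,0,0]}}

```text
clock: 13.22
position: [558.0, -107.3, 209.4]
ee_rot: [0.72, -0.694, -0.001, 0.001]
contact_force: [0.5, -0.3, 0.2]
gripper_width: 0.1
grasp_force: 0.0
```

Run:
```python
from h import *
b=get_calibration("side");im=get_image("side");save(im,'s5.png');save(get_image("scene"),'c5.png')
cv2.imwrite('pics/m5.png',cv2.resize(cv2.imread('pics/s5.png')[200:350,345:545],(800,600),interpolation=cv2.INTER_CUBIC))
s=read_state();p=s['position']-ST;print(p@XS,p@YS,p[2],s['contact_force'])
```

```text
-5.346206783199073 0.1550565101393885 60.02960249658469 [-0.25226391 -0.01367525 -0.16780601]
```

Run:
```python
from h import *
a=cv2.imread('pics/side0.png').astype(int);b=cv2.imread('pics/s5.png').astype(int)
for p in((438,238),(447,245),(452,258),(455,270),(449,280),(440,262)):print(p,a[p[1],p[0]],b[p[1],p[0]])
c=get_calibration("side");print([proj(c,W(x,0,z)).round() for x,z in((-5,60),(-20,63),(47,96))])
```

```text
(438, 238) [104 106 105] [27 28 27]
(447, 245) [113 113 110] [179 192 193]
(452, 258) [84 85 85] [166 184 188]
(455, 270) [89 89 89] [167 184 190]
(449, 280) [90 91 90] [168 181 190]
(440, 262) [160 178 184] [166 183 188]
[array([417., 275.]), array([411., 277.]), array([442., 242.])]
```

View pics/m5.png

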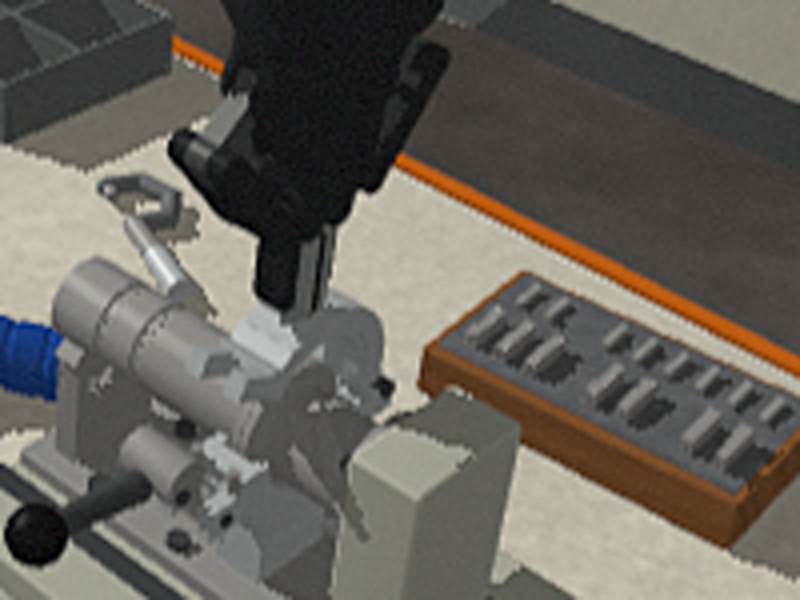

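The ring follows; its lug is at about (210,360) in the crop, roughly 0.6 rad. Continue along the arc.

Call:
{"name": "arm_command", "arguments": {"steps": [0,0.0075,0.006,0,0,0.0075,0.006,0,0,0.006,0.0075,0,0,0.006,0.0075,0,0,0.006,0.006,0,0,0.006,0.006,0,0,0,0,0]}}

```text
clock: 14.2
position: [519.4, -108.7, 170.6]
ee_rot: [0.72, -0.694, -0.0, 0.0]
contact_force: [-0.3, 0.3, 0.0]
gripper_width: -0.0
grasp_force: 0.0
```

Call:
{"name": "arm_command", "arguments": {"steps": [0,0,0.002,0,0,0,0.002,0,0,0,0,0,0,0,0,0]}}

```text
clock: 14.7
position: [520.3, -108.7, 167.2]
ee_rot: [0.72, -0.694, 0.0, -0.0]
contact_force: [-0.1, -0.1, -0.1]
gripper_width: -0.1
grasp_force: 0.0
```

Call:
{"name": "arm_command", "arguments": {"steps": [0,0,0.0015,0,0,0,0.0015,0,0,0,0,0]}}

```text
clock: 15.08
position: [520.5, -108.7, 166.0]
ee_rot: [0.72, -0.694, 0.001, -0.0]
contact_force: [-3.4, 0.9, 7.8]
gripper_width: 0.1
grasp_force: 4.3
```

Call:
{"name": "arm_command", "arguments": {"steps": [0,0,0.001,0,0,0,0.001,0,0,0,0,0]}}

```text
clock: 15.45
position: [520.5, -108.8, 165.2]
ee_rot: [0.72, -0.693, 0.001, -0.0]
contact_force: [-6.2, 2.7, 15.0]
gripper_width: -0.1
grasp_force: 7.2
```

Firm stop at fingertip height 165 gives ring ≈0.035 rad, which is the spring-pin stop. Now retreat, move over the lever ball and turn the gripper so it can pinch across the stage's y.

Call:
{"name": "arm_command", "arguments": {"steps": [0,0,-0.035,0,0,0,-0.04,0,0,0.046,0,0,0,0.046,0,0,0,0,0,-0.1745,0,0,0,-0.1745,0,0,0,-0.1745,0,0,0,-0.1745,0,0,0,-0.1745,0,0,0,-0.1745,0,0,0,-0.1745,0,0,0,-0.1745,0,0,0,-0.1745,0,0,0,0,0,0,0,0], "grip": 0}}

```text
clock: 17.32
position: [428.2, -112.0, 237.1]
ee_rot: [1.0, 0.017, 0.0, -0.0]
contact_force: [0.6, -0.1, 0.2]
gripper_width: -0.5
grasp_force: 0.0
```

Call:
{"name": "arm_command", "arguments": {"steps": [0,0,0,0,0,0,0,0], "grip": 0.06}}

```text
clock: 17.58
position: [428.2, -112.0, 237.1]
ee_rot: [1.0, 0.018, -0.0, 0.0]
contact_force: [-1.1, 0.0, 0.3]
gripper_width: 35.8
grasp_force: 0.0
```

```bash
python3 w.py w6
cat > ball.py <<'E'
from h import *
import json,sys
n=sys.argv[1];guess=[float(v) for v in sys.argv[2:5]]
c=json.load(open(n+'.json'));im=cv2.imread('pics/'+n+'.png');u0,v0=proj(c,W(*guess))
m=(im.max(2)<55).astype(np.uint8)
k,l,st,ct=cv2.connectedComponentsWithStats(m)
print('pred',u0,v0)
for i in range(1,k):
    if st[i,4]>80 and np.hypot(*(ct[i]-[u0,v0]))<120:
        print(st[i],ct[i].round(1),'onst',np.round(onst(c,*ct[i]),1), 'W', onz(c,*ct[i],ST[2]+guess[2]).round(1))
E
python3 ball.py w6 -135 0 22
python3 - <<'E'
from h import *
for n,p in(('scene',(165.2,243.4)),('side',(353.8,333))):
    c=get_calibration(n);im=cv2.imread(f'pics/{n}0.png');m=(im.max(2)<50).astype(np.uint8)
    k,l,st,ct=cv2.connectedComponentsWithStats(m)
    for i in range(1,k):
        if np.hypot(*(ct[i]-p))<14 and st[i,4]>20:print(n,st[i],ct[i],np.round(onst(c,*ct[i]),1))
E
```

```text
17.575 [ 428.2 -112.   237.1] [ 0.9998  0.018  -0.      0.    ] [ 0.113  0.064 -0.402 -0.    -1.105  1.493]
pred 318.5126596331224 254.28202260449234
[ 303  174   32   98 1129] [320.2 241. ] onst [-46.4 250.1] W [ 438.7 -112.9  172. ]
scene [160 239  10   9  51] [164.09803922 243.2745098 ] [-139.7   18.6]
side [346 319  37  23 319] [360.26332288 330.54858934] [-121.1   20.6]
```

```bash
cat > lk.py <<'E'
import numpy as np
from scipy.optimize import fsolve
def ball(b,l): return np.array([-48-39*np.sin(b)+60*np.sin(l-b),-12+39*np.cos(b)+60*np.cos(l-b)])
def inv(x,z,g=(.8,-.6)): return fsolve(lambda q:ball(*q)-[x,z],g)
E
python3 - <<'E'
from h import *
import json
from lk import *
w=json.load(open('w6.json'));s=get_calibration('scene');d=get_calibration('side')
rs=[ray(w,318.9,255),ray(s,164.1+.3,243.3),ray(d,353.8,333.2)]
for sel in((0,1),(0,2),(1,2),(0,1,2)):
    p=tri(*[rs[i] for i in sel]);q=p-ST;x,z=q@XS,q[2];print(sel,p.round(1),(x.round(1),(q@YS).round(1),z.round(1)),inv(x,z))
E
```

```text
(0, 1) [ 429.7 -112.5  173.6] (np.float64(-134.9), np.float64(-0.4), np.float64(23.6)) [ 0.78072357 -0.65886883]
(0, 2) [ 430.2 -112.6  174.4] (np.float64(-134.4), np.float64(-0.4), np.float64(24.4)) [ 0.76383644 -0.66965931]
(1, 2) [ 430.3 -112.8  174.3] (np.float64(-134.3), np.float64(-0.6), np.float64(24.3)) [ 0.75877414 -0.67765217]
(0, 1, 2) [ 430.2 -112.7  174.3] (np.float64(-134.4), np.float64(-0.5), np.float64(24.3)) [ 0.76293965 -0.67181688]
```

Call:
{"name": "arm_command", "arguments": {"steps": [0.001,0.0006,0.03,0,0,0,0.03,0,0,0,0.022,0,0,0,0,0,0,0,0,0]}}

```text
clock: 18.25
position: [430.0, -112.7, 156.0]
ee_rot: [1.0, 0.018, 0.001, 0.0]
contact_force: [1.3, -1.1, 0.6]
gripper_width: 60.2
grasp_force: 0.0
```

Call:
{"name": "arm_command", "arguments": {"steps": [0,0,0,0,0,0,0,0,0,0,0,0,0,0,0,0], "grip": 0.01}}

```text
clock: 18.75
position: [429.2, -112.5, 155.3]
ee_rot: [1.0, 0.018, 0.0, -0.0]
contact_force: [-0.6, 2.3, 1.0]
gripper_width: 18.6
grasp_force: 58.5
```

Run:
```python
from lk import *
np.set_printoptions(suppress=True,precision=4)
P=[ball(b,l) for b,l in zip(np.linspace(.764,-.02,13),np.linspace(-.671,-.6,13))]
print(np.array(P).round(1).tolist());d=np.diff(P,axis=0)/1000
print([[round(a,4),0,round(-b,4),0] for a,b in d])
Q=[ball(b,l) for b,l in zip(np.linspace(-.02,0,6),np.linspace(-.6,-.38,6))];print([[round(a/1000,4),0,round(-b/1000,4),0] for a,b in np.diff(Q,axis=0)],Q[-1])
```

```text
[[-134.4, 24.3], [-131.8, 30.2], [-128.8, 35.9], [-125.4, 41.4], [-121.6, 46.7], [-117.4, 51.7], [-112.9, 56.4], [-108.1, 60.7], [-103.0, 64.8], [-97.6, 68.5], [-92.0, 71.8], [-86.1, 74.7], [-80.1, 77.2]]
[[np.float64(0.0026), 0, np.float64(-0.0059), 0], [np.float64(0.003), 0, np.float64(-0.0057), 0], [np.float64(0.0034), 0, np.float64(-0.0055), 0], [np.float64(0.0038), 0, np.float64(-0.0053), 0], [np.float64(0.0042), 0, np.float64(-0.005), 0], [np.float64(0.0045), 0, np.float64(-0.0047), 0], [np.float64(0.0048), 0, np.float64(-0.0044), 0], [np.float64(0.0051), 0, np.float64(-0.004), 0], [np.float64(0.0054), 0, np.float64(-0.0037), 0], [np.float64(0.0056), 0, np.float64(-0.0033), 0], [np.float64(0.0058), 0, np.float64(-0.0029), 0], [np.float64(0.006), 0, np.float64(-0.0025), 0]]
[[np.float64(0.0019), 0, np.float64(-0.0013), 0], [np.float64(0.0019), 0, np.float64(-0.0012), 0], [np.float64(0.002), 0, np.float64(-0.0011), 0], [np.float64(0.002), 0, np.float64(-0.001), 0], [np.float64(0.0021), 0, np.float64(-0.0009), 0]] [-70.2552  82.7199]
```

Call:
{"name": "arm_command", "arguments": {"steps": [0.0026,0,-0.0059,0,0.003,0,-0.0057,0,0.0034,0,-0.0055,0,0.0038,0,-0.0053,0,0.0042,0,-0.005,0,0.0045,0,-0.0047,0,0,0,0,0]}}

```text
clock: 19.62
position: [451.7, -111.9, 187.8]
ee_rot: [1.0, 0.018, 0.001, 0.0]
contact_force: [0.3, 0.3, -2.6]
gripper_width: 18.5
grasp_force: 58.6
```

Call:
{"name": "arm_command", "arguments": {"steps": [0.0048,0,-0.0044,0,0.0051,0,-0.004,0,0.0054,0,-0.0037,0,0.0056,0,-0.0033,0,0.0058,0,-0.0029,0,0.006,0,-0.0025,0,0,0,0,0]}}

```text
clock: 20.5
position: [483.8, -110.7, 208.3]
ee_rot: [1.0, 0.018, 0.0, 0.0]
contact_force: [-0.6, 0.8, 0.5]
gripper_width: 9.9
grasp_force: 0.0
```

```bash
python3 w.py w7; python3 ball.py w7 -80 0 77
python3 - <<'E'
from h import *
for n in('scene','side'):
    c=get_calibration(n);im=cv2.cvtColor(get_image(n),cv2.COLOR_RGB2BGR);cv2.imwrite(f'pics/{n}7.png',im);p=proj(c,W(-80,0,77))
    m=(im.max(2)<50).astype(np.uint8);k,l,st,ct=cv2.connectedComponentsWithStats(m)
    print(n,p,[(st[i].tolist(),ct[i].round(1).tolist()) for i in range(1,k) if np.hypot(*(ct[i]-p))<60 and st[i,4]>15])
E
```

```text
20.5 [ 483.8 -110.7  208.3] [9.998e-01 1.840e-02 2.000e-04 1.000e-04] [ 0.103  0.185 -0.336  0.    -1.05   1.504]
pred 316.83353585487 329.2445268004678
[   18   268   622   212 56343] [333.  420.3] onst [ 16.  214.6] W [ 436.1 -119.4  227. ]
scene [171.74548976 243.54560632] [([126, 156, 72, 97, 2706], [160.7, 211.2])]
side [383.02435285 286.45796621] [([356, 303, 32, 16, 305], [369.6, 311.2])]
```

The ball slipped out partway (opening 9.9 mm, no force). I'll lift, open and locate it again.

Call:
{"name": "arm_command", "arguments": {"steps": [0,0,-0.03,0,-0.02,0,-0.03,0,0,0,0,0,0,0,0,0], "grip": 0.06}}

```text
clock: 21.15
position: [463.0, -111.3, 267.5]
ee_rot: [1.0, 0.018, -0.0, -0.0]
contact_force: [-0.0, 0.4, 0.1]
gripper_width: 59.8
grasp_force: 0.0
```

```bash
python3 w.py w8
cat > loc.py <<'E'
from h import *
from lk import *
import json,sys
w=json.load(open(sys.argv[1]+'.json'));ims={'wrist':(w,cv2.imread('pics/'+sys.argv[1]+'.png'))}
for n in('scene','side'):
    im=cv2.cvtColor(get_image(n),cv2.COLOR_RGB2BGR);cv2.imwrite(f'pics/{n}_{sys.argv[1]}.png',im);ims[n]=(get_calibration(n),im)
g=[float(v) for v in sys.argv[2:5]]
for n,(c,im) in ims.items():
    p=proj(c,W(*g));m=(im.max(2)<55).astype(np.uint8);k,l,st,ct=cv2.connectedComponentsWithStats(m)
    print(n,p.round(),[(st[i].tolist(),ct[i].round(1).tolist()) for i in range(1,k) if np.hypot(*(ct[i]-p))<90 and st[i,4]>15])
    R=30 if n=='wrist' else 24
    dt=cv2.distanceTransform(m,cv2.DIST_L2,5);x0,y0=int(p[0])-3*R,int(p[1])-3*R;sub=dt[max(y0,0):y0+6*R,max(x0,0):x0+6*R]
    _,v,_,q=cv2.minMaxLoc(sub);q=(q[0]+max(x0,0),q[1]+max(y0,0));print('  max inscribed',q,round(v,1),np.round(onst(c,*q),1))
E
python3 loc.py w8 -108 0 61
```

```text
21.15 [ 463.  -111.3  267.5] [ 9.998e-01  1.830e-02 -3.000e-04 -2.000e-04] [ 0.106  0.102 -0.28  -0.    -1.189  1.501]
wrist [318. 271.] [([303, 203, 31, 93, 1155], [319.1, 264.9])]
  max inscribed (318, 280) 15.2 [-147.3   -7.3]
scene [167. 240.] [([82, 88, 107, 142, 5717], [137.8, 157.9]), ([103, 189, 6, 6, 21], [105.2, 191.4]), ([161, 235, 10, 9, 64], [165.3, 239.0])]
  max inscribed (141, 178) 21.0 [-133.6  198.1]
side [368. 304.] [([259, 261, 49, 25, 182], [288.3, 276.3]), ([438, 293, 5, 7, 18], [440.1, 295.9]), ([356, 303, 33, 16, 312], [369.7, 311.2])]
  max inscribed (411, 234) 14.2 [-30.3 141.7]
```

```bash
cat > t.py <<'E'
from h import *
from lk import *
import json,sys
w=json.load(open(sys.argv[1]+'.json'));v=[float(a) for a in sys.argv[2:]]
rs=[ray(w,*v[:2]),ray(get_calibration('scene'),*v[2:4])]+([ray(get_calibration('side'),*v[4:6])] if len(v)>4 else [])
for sel in ((0,1),(0,2),(0,1,2))[:3 if len(rs)>2 else 1]:
    p=tri(*[rs[i] for i in sel]);q=p-ST;x,z=q@XS,q[2];print(sel,p.round(1),round(x,1),round(q@YS,1),round(z,1),inv(x,z).round(3))
E
python3 t.py w8 318.5 280 165.5 239.2 364 312
```

```text
(0, 1) [ 446.  -111.5  201.8] -118.5 0.0 51.8 [ 0.486 -0.574]
(0, 2) [ 447.  -112.6  203.5] -117.6 -1.1 53.5 [ 0.487 -0.541]
(0, 1, 2) [ 447.3 -112.1  203.2] -117.3 -0.5 53.2 [ 0.467 -0.573]
```

Ball found at x_s=-118, z_s=52.5 (bolt ≈0.48, lever ≈-0.57). I'll push it inward from outside with closed fingers.

Call:
{"name": "arm_command", "arguments": {"steps": [-0.0245,0.001,0,0,-0.0245,0.0005,0,0,0,0,0,0,0,0,0.036,0,0,0,0.036,0,0,0,0,0], "grip": 0}}

```text
clock: 22.05
position: [413.3, -114.7, 193.6]
ee_rot: [1.0, 0.018, -0.003, 0.0]
contact_force: [0.9, -0.1, 1.0]
gripper_width: 0.1
grasp_force: 0.0
```

Call:
{"name": "arm_command", "arguments": {"steps": [0.005,0,0,0,0.005,0,0,0,0.004,0,-0.001,0,0.004,0,-0.003,0,0.004,0,-0.003,0,0.004,0,-0.003,0,0.004,0,-0.003,0,0.004,0,-0.003,0,0.004,0,-0.003,0,0.003,0,-0.001,0,0.003,0,-0.001,0,0,0,0,0]}}

```text
clock: 23.55
position: [458.9, -113.0, 217.0]
ee_rot: [1.0, 0.018, 0.0, -0.0]
contact_force: [-0.7, 0.0, 0.4]
gripper_width: 0.3
grasp_force: 0.0
```

```bash
python3 w.py w9; python3 loc.py w9 -85 0 75; python3 -c "
from h import *
s=read_state();p=s['position']-ST;print(p@XS,p@YS,p[2])"
```

```text
23.55 [ 458.9 -113.   217. ] [ 9.998e-01  1.830e-02  3.000e-04 -0.000e+00] [ 0.103  0.136 -0.374 -0.    -1.061  1.504]
wrist [314. 275.] []
  max inscribed (297, 363) 24.8 [-45.  182.3]
scene [171. 243.] [([97, 119, 92, 122, 4701], [145.5, 182.8]), ([118, 215, 6, 5, 18], [120.1, 216.7]), ([166, 238, 11, 11, 84], [170.9, 243.1])]
  max inscribed (146, 199) 17.8 [-154.4  131.1]
side [380. 289.] [([335, 110, 90, 198, 10403], [378.0, 201.7]), ([438, 293, 5, 7, 18], [440.1, 295.9])]
  max inscribed (376, 225) 28.0 [-102.   183.6]
-106.0943907402646 -1.8963912565942331 66.90191809942323
```

Call:
{"name": "arm_command", "arguments": {"steps": [0.002,0.001,0,0,0.002,0.001,0,0,0,0,0,0,0,0,0,0]}}

```text
clock: 24.2
position: [461.4, -114.9, 216.8]
ee_rot: [1.0, 0.018, -0.001, -0.0]
contact_force: [-5.9, 1.2, 2.9]
gripper_width: -0.0
grasp_force: 2.4
```

Run:
```python
from h import *
from lk import *
c=get_calibration('scene');im=get_image('scene')
m=(im.max(2)<55).astype(np.uint8);k,l,st,ct=cv2.connectedComponentsWithStats(m);p=proj(c,W(-82,0,77))
for i in range(1,k):
    if np.hypot(*(ct[i]-p))<15 and st[i,4]>15:
        x,z=onst(c,*ct[i]);print(p,ct[i],st[i],x,z,inv(x,z,(.05,-.6)))
for l in(-.6,-.5,-.4,-.3):print(l,proj(c,W(ball(0,l)[0],0,ball(0,l)[1])))
```

```text
-0.6 [171.32108159 243.06690646]
-0.5 [172.2600011  243.73845015]
-0.4 [173.34807654 244.70160062]
-0.3 [174.57575796 245.95061581]
```

Finger contact at x_s≈-81 with 5.9 N means the bolt is at its upright stop with the lever near -0.57. Next I'll work out a path for the lever push.

Run:
```python
from h import *
from lk import *
s=read_state();p=s['position']-ST;print(p@XS,p@YS,p[2],s['contact_force'])
for l in np.arange(-.6,1.06,.1):
    x,z=ball(0,l);print(round(l,2),'ball',x.round(1),z.round(1),'TCP side',round(x-11*np.cos(l)-12,1),round(min(z-12,z+11*np.sin(l)-(4 if l>.2 else 12)),1), 'corner z',round(z+11*np.sin(l),1))
```

```text
-103.31423367879931 -3.8723537935904546 66.8632766994659 [-4.34795567  1.87608875  2.44720463]
-0.6 ball -81.9 76.5 TCP side -103.0 58.3 corner z 70.3
-0.5 ball -76.8 79.7 TCP side -98.4 62.4 corner z 74.4
-0.4 ball -71.4 82.3 TCP side -93.5 66.0 corner z 78.0
-0.3 ball -65.7 84.3 TCP side -88.2 69.1 corner z 81.1
-0.2 ball -59.9 85.8 TCP side -82.7 71.6 corner z 83.6
-0.1 ball -54.0 86.7 TCP side -76.9 73.6 corner z 85.6
-0.0 ball -48.0 87.0 TCP side -71.0 75.0 corner z 87.0
0.1 ball -42.0 86.7 TCP side -65.0 74.7 corner z 87.8
0.2 ball -36.1 85.8 TCP side -58.9 73.8 corner z 88.0
0.3 ball -30.3 84.3 TCP side -52.8 72.3 corner z 87.6
0.4 ball -24.6 82.3 TCP side -46.8 70.3 corner z 86.5
0.5 ball -19.2 79.7 TCP side -40.9 67.7 corner z 84.9
0.6 ball -14.1 76.5 TCP side -35.2 64.5 corner z 82.7
0.7 ball -9.3 72.9 TCP side -29.8 60.9 corner z 80.0
0.8 ball -5.0 68.8 TCP side -24.6 56.8 corner z 76.7
0.9 ball -1.0 64.3 TCP side -19.8 52.3 corner z 72.9
1.0 ball 2.5 59.4 TCP side -15.5 47.4 corner z 68.7
```

Call:
{"name": "arm_command", "arguments": {"steps": [-0.003,-0.0038,0,0,0.005,0,-0.001,0,0.005,0,-0.002,0,0.005,0,-0.002,0,0.005,0,-0.002,0,0,0,0,0]}}

```text
clock: 25.0
position: [480.6, -110.4, 224.1]
ee_rot: [1.0, 0.018, 0.001, -0.0]
contact_force: [0.4, -0.9, -1.0]
gripper_width: 0.0
grasp_force: 0.0
```

Call:
{"name": "arm_command", "arguments": {"steps": [0.005,0,0,0,0.005,0,0,0,0.005,0,0,0,0.005,0,0,0,0.005,0,0,0,0.005,0,0,0,0,0,0,0]}}

```text
clock: 25.88
position: [510.3, -109.3, 223.9]
ee_rot: [1.0, 0.018, 0.001, -0.0]
contact_force: [-1.0, -0.3, -0.1]
gripper_width: 0.3
grasp_force: 0.6
```

```bash
python3 w.py w10; python3 loc.py w10 -30 0 84
python3 - <<'E'
from h import *
from lk import *
for n in('scene','side'):
    c=get_calibration(n);print(n,[(l,b,proj(c,W(ball(b,l)[0],0,ball(b,l)[1])).round(0).tolist()) for b,l in((0,-.6),(.3,-.6),(.5,-.6),(0,0),(0,.3),(0,.6))])
E
```

```text
25.875 [ 510.3 -109.3  223.9] [ 9.998e-01  1.840e-02  7.000e-04 -0.000e+00] [ 0.1    0.215 -0.255  0.    -1.1    1.507]
wrist [318. 269.] []
  max inscribed (296, 358) 21.8 [ 25.6 213.3]
scene [184. 259.] [([111, 138, 93, 132, 4708], [160.6, 200.6]), ([221, 326, 10, 8, 16], [224.8, 329.4]), ([200, 334, 18, 14, 45], [208.4, 340.1])]
  max inscribed (171, 213) 18.6 [-19.9 210.9]
side [407. 268.] [([361, 94, 94, 209, 9975], [405.7, 184.5]), ([334, 204, 21, 16, 81], [346.0, 212.2]), ([346, 230, 7, 6, 18], [348.3, 232.1]), ([472, 285, 8, 7, 16], [475.4, 288.1]), ([480, 288, 10, 8, 36], [484.6, 291.7]), ([438, 293, 5, 7, 18], [440.1, 295.9])]
  max inscribed (403, 206) 28.4 [-53.1 192.9]
scene [(-0.6, 0, [171.0, 243.0]), (-0.6, 0.3, [167.0, 240.0]), (-0.6, 0.5, [165.0, 239.0]), (0, 0, [179.0, 251.0]), (0.3, 0, [184.0, 259.0]), (0.6, 0, [189.0, 267.0])]
side [(-0.6, 0, [382.0, 287.0]), (-0.6, 0.3, [369.0, 303.0]), (-0.6, 0.5, [361.0, 314.0]), (0, 0, [399.0, 272.0]), (0.3, 0, [407.0, 268.0]), (0.6, 0, [414.0, 268.0])]
```

Run:
```python
from h import *
for n,(x0,x1,y0,y1) in(('scene',(165,206,238,275)),('side',(385,430,250,306))):
    c=get_calibration(n);print(n,'tip',[proj(c,W(x,y,74)).round(0).tolist() for x,y in((-65,0),(-43,0),(-54,15),(-54,-15))])
    m=cv2.imread(f'pics/{n}_w10.png').max(2)
    for r in range(y0,y1,2):print(r,''.join('#' if v<55 else ('+' if v<90 else '.') for v in m[r,x0:x1]))
```

```text
scene tip [[176.0, 250.0], [182.0, 258.0], [186.0, 250.0], [171.0, 258.0]]
238 ###################......................
240 ##################+......................
242 ###################......................
244 #############++++##+.....................
246 ++.#######+++#++++##+....................
248 ....#####+++++#++++##....................
250 ....+#####+++++#+++#+....................
252 .....+####+++++#+++#+....................
254 .......+###++++#####++++.................
256 .........++.+###########+................
258 .............+###########................
260 ..............+#########+................
262 ...............+#######+.................
264 .................+####+..................
266 ..................+##+++.................
268 ..................+++#++.................
270 ..................+#++++.................
272 .................++++++..................
274 ..............++.+.+++......+............
side tip [[390.0, 284.0], [401.0, 278.0], [388.0, 276.0], [404.0, 286.0]]
250 #############################.....+##########
252 #######################
[... 622 characters left out ...]

278 .....+#+...+###########......................
280 .....+#+..++##########+......................
282 .....+#+..++##########.......................
284 ..........++++++#####+.......................
286 .............++######........................
288 ............+++#####+........................
290 ............++######....................+....
292 ...........++######+.........................
294 ...........++######..........................
296 ..........++######+..............+....+++++..
298 +........++#######.................++++++++..
300 ++++.....+#######+............+..++++++++++++
302 ..+.........#+###...............+++++++++++++
304 +.............+++++++..........++++++++++++++
```

Ball is at (184,259) scene and (408,268) side, so lever ≈0.3 and following. Continue.

Call:
{"name": "arm_command", "arguments": {"steps": [0.006,0,0,0,0.006,0,-0.001,0,0.005,0,0.001,0,0.005,0,0.002,0,0,0,0,0]}}

```text
clock: 26.65
position: [529.9, -108.5, 220.1]
ee_rot: [1.0, 0.018, -0.003, -0.0]
contact_force: [-5.9, -0.3, -3.5]
gripper_width: -0.0
grasp_force: 2.6
```

Call:
{"name": "arm_command", "arguments": {"steps": [0.004,0,0.003,0,0.004,0,0.003,0,0.004,0,0.003,0,0,0,0,0,0,0,0,0]}}

```text
clock: 27.28
position: [543.5, -108.2, 213.1]
ee_rot: [1.0, 0.018, 0.0, 0.0]
contact_force: [-3.7, -0.1, -1.6]
gripper_width: 0.1
grasp_force: 1.6
```

Call:
{"name": "arm_command", "arguments": {"steps": [0.003,0,0.001,0,0.003,0,0.001,0,0.002,0,0.001,0,0,0,0,0]}}

```text
clock: 27.78
position: [547.6, -108.2, 210.2]
ee_rot: [1.0, 0.018, -0.004, 0.0]
contact_force: [-13.0, 0.6, 3.9]
gripper_width: -0.2
grasp_force: 6.6
```

```bash
cat > g.py <<'E'
from h import *
from lk import *
for n,(x0,x1,y0,y1) in(('scene',(170,212,250,290)),('side',(395,440,255,300))):
    c=get_calibration(n);print(n,[(l,proj(c,W(ball(0,l)[0],0,ball(0,l)[1])).round(1).tolist()) for l in(.7,.8,.9,1.0)])
    m=get_image(n).max(2)
    for r in range(y0,y1,2):print(r,''.join('#' if v<55 else ('+' if v<90 else '.') for v in m[r,x0:x1]))
E
python3 g.py
```

```text
scene [(0.7, [191.1, 270.3]), (0.8, [192.8, 273.3]), (0.9, [194.4, 276.3]), (1.0, [195.8, 279.2])]
250 ###################################+......
252 ##################################+.......
254 ..+++##########+############+.+...........
256 +...+#####################+...............
258 ##########################+...............
260 #########################+................
262 ####################++++##+...............
264 #################+++#++++#+...............
266 #######+..######++++#++++##+..............
268 #####++....#####+++++#++++#+..............
270 ...........+#####++++##+++................
272 .............+####++++#++.................
274 .........+....+###+++++#++#++.............
276 ..........+...++++++++#####+++#+..........
278 ............+++++++++###########+.........
280 ....................+###########+.........
282 .....................+##########..........
284 ......................++######+...........
286 ..............+...........................
288 ..........................................
side [(0.7, [416.0, 269.1]), (0.8, [417.7, 270.2]), (0.9, [41
[... 486 characters left out ...]

273 .........#+..##...++#############............
275 .............##...+##############+...........
277 ..........++.##....##############............
279 ............+#+..++############..............
281 .................++.+####++++................
283 ...............++++####......................
285 .............++++#####.......................
287 ...........+++++####.........................
289 ..........++++####+...........+..............
291 ........++++#####+....+.+....................
293 ......++++#####+...++......................#+
295 .....++++#####+..+............+++..........##
297 ...+++++#####..+...........++++++...........+
299 ..+#++#####+.++.........++++++++++...........
```

Ball sits at the lever 1.0 position in both views, and the 13 N reading says it's on its stop. Retreat and check.

Call:
{"name": "arm_command", "arguments": {"steps": [-0.004,0,0,0,-0.008,0,-0.006,0,-0.01,0,-0.03,0,-0.03,0,-0.04,0,-0.04,0,-0.03,0,-0.04,0,0,0,-0.04,0,0,0,0,0,0,0,0,0,0,0]}}

```text
clock: 29.0
position: [380.9, -114.1, 317.4]
ee_rot: [1.0, 0.019, 0.003, 0.0]
contact_force: [-0.1, -0.5, -0.2]
gripper_width: -0.1
grasp_force: 0.0
```

```bash
python3 g.py; python3 w.py w11
python3 - <<'E'
from h import *
# bystander check: pixel change scene0 vs now outside the stage
a=cv2.imread('pics/scene0.png').astype(int);b=cv2.cvtColor(get_image('scene'),cv2.COLOR_RGB2BGR).astype(int)
d=(np.abs(a-b).max(2)>35).astype(np.uint8);k,l,st,ct=cv2.connectedComponentsWithStats(d)
print([(st[i].tolist()) for i in range(1,k) if st[i,4]>25])
E
```

```text
scene [(0.7, [191.1, 270.3]), (0.8, [192.8, 273.3]), (0.9, [194.4, 276.3]), (1.0, [195.8, 279.2])]
250 ..........................................
252 ..........................................
254 ..........................................
256 ..........................................
258 ..........................................
260 ..........................................
262 ..........................................
264 ..........................................
266 ..........................................
268 ..........................................
270 ................+++.......................
272 ..............++++++++....................
274 .........+....+++++++++++++++.............
276 ..........+....++++++######+++#+..........
278 ............+++++++++###########+.........
280 .............+......+###########+.........
282 ....................++#########+..........
284 ......................+++####+............
286 .............++...........................
288 ..........................................
side [(0.7, [416.0, 269.1]), (0.8, [417.7, 270.2]), (0.9, [41
[... 1348 characters left out ...]
53, 0, 15, 15, 130], [345, 0, 60, 63, 2059], [148, 25, 24, 13, 110], [93, 28, 46, 50, 637], [60, 39, 22, 10, 55], [0, 52, 202, 243, 10014], [150, 61, 31, 15, 129], [131, 75, 12, 4, 27], [152, 79, 32, 10, 114], [135, 82, 15, 19, 118], [148, 119, 16, 34, 243], [149, 145, 25, 43, 211], [124, 192, 35, 20, 221], [290, 193, 27, 11, 132], [0, 201, 291, 166, 10309], [59, 215, 67, 42, 502], [341, 224, 24, 19, 101], [369, 224, 12, 14, 111], [331, 236, 8, 13, 64], [243, 267, 14, 16, 116], [336, 268, 23, 18, 110], [217, 278, 17, 11, 57], [213, 288, 16, 12, 94], [177, 293, 16, 14, 119], [210, 308, 9, 6, 30], [205, 320, 18, 14, 68], [87, 370, 36, 46, 576], [118, 435, 23, 17, 139], [126, 439, 29, 41, 534]]
```

```bash
python3 -c "
from bench import *
print(job_done())"
```

```text
the job is handed in; nothing more can be done
None
```

I handed the job in at about 29 s: the sleeve is seated against the fixed flange, the ring is swung over, the bolt is upright and the lever stayed at about 1.0 rad after I let go, but I never measured the ring's final angle and took it as shut from the lever position.

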